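# Count ring nuts through the gate of a sorting tray

### The job

Count the three ring nuts off the sorting tray: with the fingertips, sweep them across the deck one at a time, through the gate between the rails, so that each drops into the collecting slot before the next one enters the gate. Push only - do not lift a nut off the deck - and leave the tall cap nut standing where it is on the deck, and the bottle and the wrench beside the tray undisturbed.

Things in the scene. Friction and masses are not known exactly. Their poses are not given: they have to be found in the camera images.
- tray: bare metal sorting tray fixed to the bench. Origin on the bench below the middle of the gate's mouth; x points through the gate to the slot, y across, z up. Its flat deck is 75 mm above the bench, from x = -190 to +45 and y = -125 to +125 mm, with a rolled edge 3 mm high round rear and sides. In front stand rails 4 mm thick, 16 mm above the deck (see gate and slot)
- gate (a point): point on the deck in the middle of the gate's mouth; axes as the tray's. On each side a funnel rail runs from the deck's edge (tray x = -53, y = +-122 mm) to (-33, +-45) and on to the mouth (0, +-22); from there two parallel cheeks, 44 mm apart in the clear, form the gate from x = 0 to 45 mm, where the deck ends at the slot
- slot (a point): middle of the collecting slot's opening, at deck height; axes as the tray's. The slot is an open-topped pocket from tray x = 45 to 105 and y = -52 to +52 mm, its floor 65 mm below the deck, its walls as high as the rails. A nut pushed until its centre is past the deck's end (x = 45 mm) tips and drops in
- ring1: ring-shaped dark steel retaining nut lying flat on the tray's deck: 34 mm outside diameter, 22 mm bore, 12 mm high, about 50 g, four small spanner slots on top, slides easily; origin at its centre, 6 mm above the deck while it lies there, z along its axis
- ring2: ring-shaped dark steel retaining nut lying flat on the tray's deck: 34 mm outside diameter, 22 mm bore, 12 mm high, about 50 g, four small spanner slots on top, slides easily; origin at its centre, 6 mm above the deck while it lies there, z along its axis
- ring3: ring-shaped dark steel retaining nut lying flat on the tray's deck: 34 mm outside diameter, 22 mm bore, 12 mm high, about 50 g, four small spanner slots on top, slides easily; origin at its centre, 6 mm above the deck while it lies there, z along its axis
- cap_nut: tall dark steel nozzle cap nut standing upright on the deck among the ring nuts: 22 mm diameter, narrowing to 17 mm near the top, 38 mm tall, loose, 60 g; origin on its axis 6 mm above its underside, z up. To be left standing
- bottle: small clear plastic bottle with a white cap standing on the bench beside the tray: 44 mm diameter, 110 mm tall, loose; origin at the centre of its underside. To be left alone
- wrench: 170 mm open-ended steel wrench lying on the bench beyond the slot end of the tray, loose, along its own x; origin below its middle. To be left alone

How it is judged:
On the way, in this order (a step that is already met when the one before it is completed fails the run):
1. a first ring nut has dropped into the collecting slot (((x of ring1 in the frame of tray between 0.047 and 0.106 m and y of ring1 in the frame of tray between -0.053 and 0.053 m and z of ring1 in the frame of tray below 0.063 m) or (x of ring2 in the frame of tray between 0.047 and 0.106 m and y of ring2 in the frame of tray between -0.053 and 0.053 m and z of ring2 in the frame of tray below 0.063 m) or (x of ring3 in the frame of tray between 0.047 and 0.106 m and y of ring3 in the frame of tray between -0.053 and 0.053 m and z of ring3 in the frame of tray below 0.063 m))), for 0.2 s.
2. a second ring nut has dropped into the slot after it ((((x of ring1 in the frame of tray between 0.047 and 0.106 m and y of ring1 in the frame of tray between -0.053 and 0.053 m and z of ring1 in the frame of tray below 0.063 m) and (x of ring2 in the frame of tray between 0.047 and 0.106 m and y of ring2 in the frame of tray between -0.053 and 0.053 m and z of ring2 in the frame of tray below 0.063 m)) or ((x of ring1 in the frame of tray between 0.047 and 0.106 m and y of ring1 in the frame of tray between -0.053 and 0.053 m and z of ring1 in the frame of tray below 0.063 m) and (x of ring3 in the frame of tray between 0.047 and 0.106 m and y of ring3 in the frame of tray between -0.053 and 0.053 m and z of ring3 in the frame of tray below 0.063 m)) or ((x of ring2 in the frame of tray between 0.047 and 0.106 m and y of ring2 in the frame of tray between -0.053 and 0.053 m and z of ring2 in the frame of tray below 0.063 m) and (x of ring3 in the frame of tray between 0.047 and 0.106 m and y of ring3 in the frame of tray between -0.053 and 0.053 m and z of ring3 in the frame of tray below 0.063 m)))), for 0.2 s.
3. the third ring nut has dropped into the slot (x of ring1 in the frame of tray between 0.047 and 0.106 m and y of ring1 in the frame of tray between -0.053 and 0.053 m and z of each of ring1, ring2, ring3 in the frame of tray below 0.063 m and x of ring2 in the frame of tray between 0.047 and 0.106 m and y of ring2 in the frame of tray between -0.053 and 0.053 m and x of ring3 in the frame of tray between 0.047 and 0.106 m and y of ring3 in the frame of tray between -0.053 and 0.053 m), for 0.2 s.
At the end, for the whole second after the job is handed in: All three ring nuts lie at rest in the collecting slot, each with its centre at least 12 mm below the deck; the cap nut stands upright on the deck within 12 mm of where it was (all of step 3 and linear speed of each of ring1, ring2, ring3 below 0.02 m/s and distance of cap_nut from where it was at the start of the episode below 0.012 m and angle between cap_nut's own z axis and vertical below 0.2 rad); the robot touches nothing.
It fails at once if two ring nuts are in the gate at once (((x of ring1 in the frame of tray between 0.002 and 0.047 m and y of ring1 in the frame of tray between -0.022 and 0.022 m and z of ring1 in the frame of tray above 0.07 m) and (x of ring2 in the frame of tray between 0.002 and 0.047 m and y of ring2 in the frame of tray between -0.022 and 0.022 m and z of ring2 in the frame of tray above 0.07 m)) or ((x of ring1 in the frame of tray between 0.002 and 0.047 m and y of ring1 in the frame of tray between -0.022 and 0.022 m and z of ring1 in the frame of tray above 0.07 m) and (x of ring3 in the frame of tray between 0.002 and 0.047 m and y of ring3 in the frame of tray between -0.022 and 0.022 m and z of ring3 in the frame of tray above 0.07 m)) or ((x of ring2 in the frame of tray between 0.002 and 0.047 m and y of ring2 in the frame of tray between -0.022 and 0.022 m and z of ring2 in the frame of tray above 0.07 m) and (x of ring3 in the frame of tray between 0.002 and 0.047 m and y of ring3 in the frame of tray between -0.022 and 0.022 m and z of ring3 in the frame of tray above 0.07 m))).
It fails at once if a ring nut is lifted more than 8 mm off the deck (z of any of ring1, ring2, ring3 in the frame of tray above 0.089 m).
It fails at once if the cap nut is pushed away (12 mm) or knocked over (not (distance of cap_nut from where it was at the start of the episode below 0.012 m and angle between cap_nut's own z axis and vertical below 0.2 rad)).
It fails at once if the bottle or the wrench is moved by more than 15 mm (distance of any of bottle, wrench from where it was at the start of the episode above 0.015 m).
It also fails if it takes over 72 s, if anything falls off the work surface, if the arm or the gripper's body presses on something with over 40 N, if the wrist force passes 120 N, or if a joint passes its speed limit or range.

### The arm

A 6-joint arm with a two-finger parallel gripper is mounted at the origin on the work surface. World frame = base frame: x ahead of the robot, y to its left, z up, the work surface at z = 0. Lengths are in m, angles in rad, forces in N, time in s.
With the tool pointing down it reaches from about 0.25 to 0.775 m from the base axis. Payload 4 kg.
Tool frame: the origin (TCP) lies on the front face of the gripper's body, between the roots of the fingers; the fingertips stand ahead of it and the grasp point (between the pads) lies 78 mm ahead of it (tip_reach is the x of the fingertips in the tool frame, in m); x points along the fingers, y is the direction in which the jaws open and shut, and the axes are right-handed (so a half turn about x gives the same grasp; the last joint's range is limited). The gripper opens to 94 mm and grips with 3 to 60 N. Pads are 16 mm wide; open, the fingers measure 119 mm over their backs; the gripper's body (75 mm by 177 mm) begins 78 mm behind the grasp point.
Start: joints at [1.002, 0.087, 1.371, -0, 1.684, -0.103], TCP at [0.247, 0.491, 0.303] pointing down, gripper open.
Joint ranges: [-3.1, 3.1], [-0.76, 2.03], [0.27, 2.55], [-1.08, 4.22], [0.17, 2.65], [-2.57, 2.57]. Speed limits (rad/s): [2.79, 2.79, 3.14, 3.14, 3.14, 3.14].

### API

Orientations are given as a unit quaternion [w, x, y, z].
In Python, from plant import * gives the robot as it stands.
- The arm moves only by the tool jog_arm, never from a script. Its argument "motion" is a list of rows, each a list of 3 entries, a list of its own where there are three numbers: the shift along the world's x, y, z in cm, then the turn about the world's z in rad, then the gripper command: -1 is shut, 1 is fully open, values between are in proportion. In form: [[[dx, dy, dz], roll, fingers], ...]. A call has exactly 8 rows; each row is the pose to reach, as a shift and turn from the pose commanded when the call began; what a row does not reach only later rows make up. A row lasts 1/12 s, in which the tool goes at most 41.7 mm and 7.16 degrees, less where a joint would pass 70% of its speed; a pose out of reach is approached as far as the arm can. A call with a gripper value outside its range is refused whole. The fingers move at their own pace and stop on an object; "force" is the grip in N (left out, the last holds). Time passes only in rows, so rows that repeat a pose let the fingers close, or fill a call up. It gives the time, the measured TCP pose, the force and the opening at its end, in the units of the state.
- sense(): the state, without advancing time (a new reading comes with each control period).
- grab_frame(name): name is "scene" or "top" or "wrist"; returns a dict with "color" (480x640x3 uint8, red, green, blue), "intrinsics" (3x3 intrinsics, pixels), "dist" ([k1, k2, p1, p2, k3] as OpenCV has them; the pictures are not rectified), "R" (3x3) and "t" (3): a world point X has camera coordinates R X + t. Camera axes: x right, y down, z forward; pixel columns grow to the right and rows downward; lengths in m; the calibration is good to about 2 mm. A picture is of the moment at which its call begins. There is no depth.
- hand_in(): hands the job in, once; it reports no verdict.
The state is a dict: "t": time; "joint_positions": joint angles; "joint_vel": joint speeds; "tau": joint torques, N m; "ee_pos": TCP position; "eef_rot": TCP orientation; "wrist_force": force on the tool from outside, world axes, zero at the start; "moment": the same for the moment, N m; "grip_width": finger opening in m.
Only numpy, scipy, OpenCV 4.12 (cv2) and the standard library are available. Lean on these libraries where they do the work, as an engineer would, in place of code of your own. Each camera call takes 0.05 s, during which the arm holds its last target.

## Working session

There is one attempt and no reset: what is moved stays moved. The work goes in short steps, Python scripts to look and compute and a tool call to move; the robot and the scene stay as the last step left them, time stands still between calls to the robot, and variables do not carry over. Pictures are saved under pics/ and viewed, and the job is handed in when it is done.

Besides the shell and the picture viewer there is one more tool, called after "Call:" in YAML: its name, and indented under it one key for each argument. jog_arm: Moves the arm, as the interface text tells. Its arguments: {"type":"object","properties":{"motion":{"type":"array"},"force":{"type":"number"}},"required":["motion"]}

```bash
mkdir -p pics; ls
python3 - <<'E'
from plant import *
import cv2,numpy as np
s=sense();print(s)
for n in ["scene","top","wrist"]:
    f=grab_frame(n);cv2.imwrite(f"pics/{n}0.png",f["color"][:,:,::-1])
    print(n,f["intrinsics"],f["dist"],f["R"],f["t"])
    import pickle;pickle.dump(f,open(f"pics/{n}0.pkl","wb"))
E
```

```text
pics
{'t': 0.0, 'joint_positions': array([ 1.00192394e+00,  8.79760093e-02,  1.37220054e+00,  1.14802833e-05,
        1.68358559e+00, -1.03095770e-01]), 'joint_vel': array([ 1.76900267e-04,  1.18092868e-04,  2.27640319e-04,  7.34033877e-04,
        8.88242365e-04, -6.50776501e-05]), 'tau': array([ 2.40033642e-04, -3.40177631e+01, -3.02424467e+01,  7.18329241e-02,
        3.30677256e-02, -1.69679884e-04]), 'ee_pos': array([0.24684279, 0.49114313, 0.30151971]), 'eef_rot': array([ 0.68776064,  0.16246899,  0.68827403, -0.16391461]), 'wrist_force': array([ 0.12946359, -0.29397498, -0.4910145 ]), 'moment': array([ 0.01411771, -0.00010173,  0.02869324]), 'grip_width': 0.09412530571407383}
scene [[495.46930382   0.         320.73450384]
 [  0.         495.46930382 241.95343243]
 [  0.           0.           1.        ]] [-0.01820927  0.          0.          0.          0.        ] [[-0.65350738  0.7568075  -0.0130583 ]
 [ 0.65912722  0.56050891 -0.50137917]
 [-0.37212822 -0.33626207 -0.86512913]] [ 0.40569602 -0.33222727  1.30087734]
top [[484.4451595    0.         314.75427495]
 [  0.         484.4451595  232.80618413]
 [  0.           0.           1.        ]] [-0.12314541  0.          0.          0.          0.        ] [[ 0.02301774 -0.99952662 -0.02041356]
 [-0.98795887 -0.01961704 -0.15346806]
 [ 0.15299495  0.02370024 -0.98794273]] [-0.0125062   0.59695781  1.14803514]
wrist [[418.98846693   0.         321.67899424]
 [  0.         418.98846693 235.76212094]
 [  0.           0.           1.        ]] [-0.06760037  0.          0.          0.          0.        ] [[ 0.44761684  0.8942231  -0.00205037]
 [ 0.86937372 -0.43463902  0.23511328]
 [ 0.20935255 -0.1070232  -0.97196581]] [-0.54880376 -0.02549588  0.39006478]
```

View pics/scene0.png

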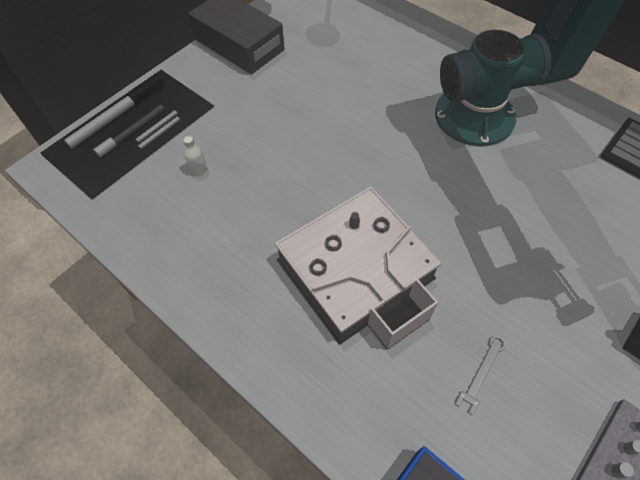

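View pics/top0.png

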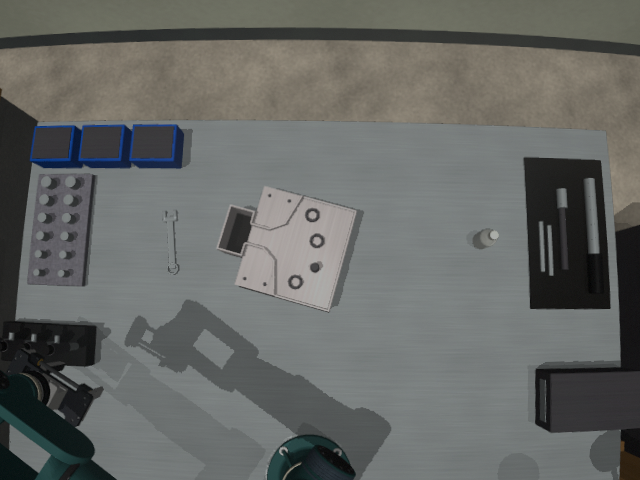

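View pics/wrist0.png

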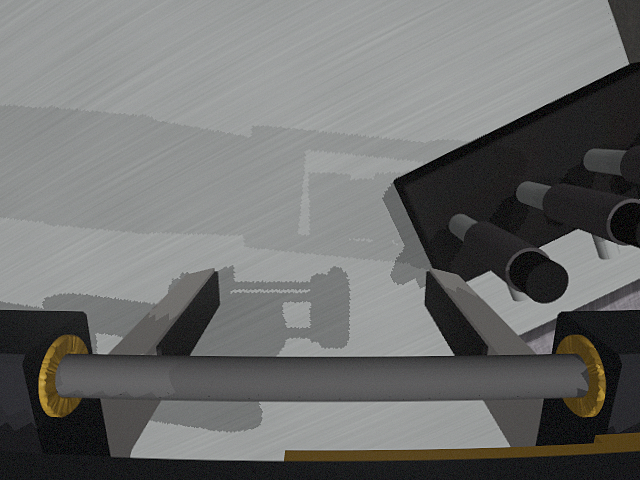

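The top picture shows the tray around (295,245), with its gate and slot toward image left (world +y). The rings are near (312,215), (317,240) and (295,282), and the cap nut is near (316,267). I'll zoom in next.

Run:
```python
import cv2
a=cv2.imread("pics/top0.png")[175:320,210:370];cv2.imwrite("pics/topz.png",cv2.resize(a,None,fx=5,fy=4.1379*1.0 if 0 else 4,interpolation=cv2.INTER_CUBIC)[:600])
a=cv2.imread("pics/scene0.png")[180:350,265:450];cv2.imwrite("pics/scz.png",cv2.resize(a,None,fx=3.5,fy=3.5,interpolation=cv2.INTER_CUBIC))
```

```text
(no output)
```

View pics/topz.png

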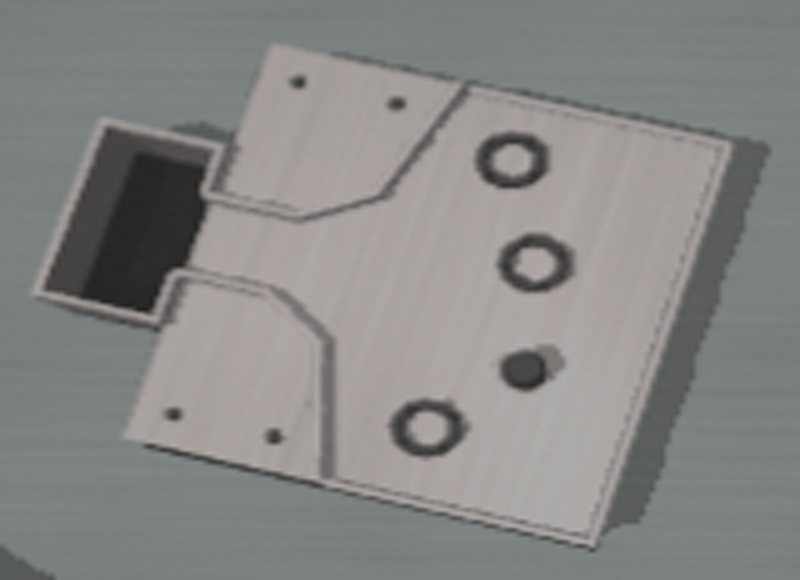

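View pics/scz.png

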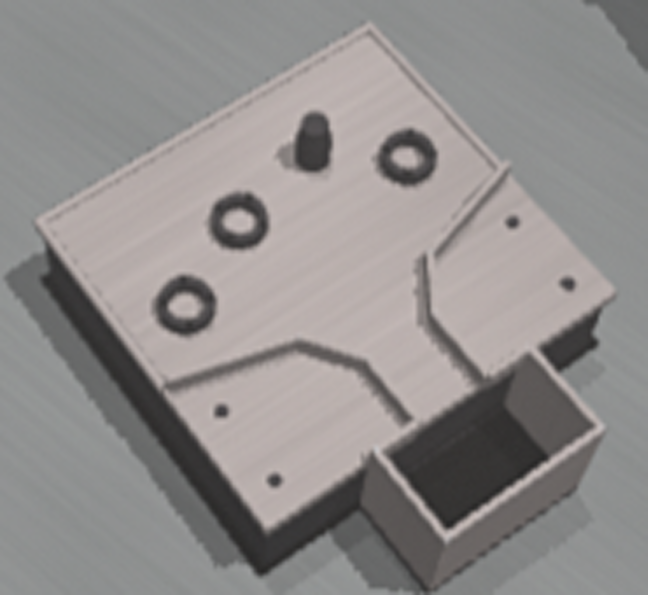

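```bash
cat > h.py <<'E'
import numpy as np,cv2,pickle
from scipy.optimize import least_squares
def proj(f,X):
    return cv2.projectPoints(np.atleast_2d(np.asarray(X,float)),cv2.Rodrigues(f["R"])[0],f["t"],f["intrinsics"],f["dist"])[0][:,0]
def unproj(f,uv,z):
    n=cv2.undistortPoints(np.array(uv,float).reshape(-1,1,2),f["intrinsics"],f["dist"])[:,0]
    d=np.c_[n,np.ones(len(n))]@f["R"]; c=-f["R"].T@f["t"]
    return c+d*((z-c[2])/d[:,2])[:,None]
def T2W(p,X):
    X=np.atleast_2d(X);c,s=np.cos(p[2]),np.sin(p[2])
    return np.c_[p[0]+c*X[:,0]-s*X[:,1],p[1]+s*X[:,0]+c*X[:,1],X[:,2]]
def W2T(p,X):
    X=np.atleast_2d(X);c,s=np.cos(p[2]),np.sin(p[2]);dx=X[:,0]-p[0];dy=X[:,1]-p[1]
    return np.c_[c*dx+s*dy,-s*dx+c*dy]
E
python3 - <<'E'
from h import *
ft=pickle.load(open("pics/top0.pkl","rb"));fs=pickle.load(open("pics/scene0.pkl","rb"))
ti=[(272,45),(128,438),(735,143),(597,543),(385,193),(300,217),(328,338),(270,290)]
tx=[(45,-125,75),(45,125,75),(-190,-125,78),(-190,125,78),(-33,-45,91),(0,-22,91),(-33,45,91),(0,22,91)]
tu=np.array(ti)/[5,4]+[210,175]
si=[(614,293),(265,530),(370,28),(40,220)]
sx=[(45,125,75),(45,-125,75),(-190,125,78),(-190,-125,78)]
su=np.array(si)/3.5+[265,180]
tx=np.array(tx)/1e3;sx=np.array(sx)/1e3
r=lambda p:np.r_[(proj(ft,T2W(p,tx))-tu).ravel(),(proj(fs,T2W(p,sx))-su).ravel()]
s=least_squares(r,[0.4,0.05,1.5],loss='soft_l1')
print(s.x,s.fun.reshape(-1,2).round(1).tolist())
for only in (0,1):
  q=least_squares(lambda p:r(p)[:16] if only==0 else r(p)[16:],s.x);print(q.x)
np.save("tray.npy",s.x)
p=s.x
for n,f in(("top",ft),("scene",fs)):
  im=f["color"];g=im.max(2)
  # mask deck
  poly=proj(f,T2W(p,np.array([(-185,-120,75),(-60,-119,75),(-40,-45,75),(-40,45,75),(-60,119,75),(-185,120,75)])/1e3))
  m=np.zeros(g.shape,np.uint8);cv2.fillPoly(m,[poly.round().astype(int)],1)
  b=((g<110)&(m>0)).astype(np.uint8)
  c,_=cv2.findContours(b,cv2.RETR_EXTERNAL,cv2.CHAIN_APPROX_NONE)
  for k in c:
    if cv2.contourArea(k)>30:
      x,y,w,h=cv2.boundingRect(k);e=cv2.fitEllipse(k);W=unproj(f,[e[0]],0.083 if 1 else 0)
      print(n,np.round(e[0],1),np.round(e[1],1),"W",W.round(4),"T",(W2T(p,W)*1e3).round(1))
E
```

```text
[0.57549423 0.11336977 1.31904449] [[0.0, -0.8], [-1.1, -0.6], [0.3, -0.5], [0.2, 0.3], [-1.8, 0.4], [-0.8, -0.1], [-1.1, 0.4], [-0.1, -0.7], [0.5, -0.7], [-0.1, -0.5], [-0.8, -2.6], [-2.3, -1.1]]
[0.57492518 0.11204011 1.32136518]
[0.57683661 0.11586438 1.31493521]
top [295.  281.7] [13.2 14. ] W [[0.474  0.0433 0.083 ]] T [[-93.1  80.8]]
top [314.5 267.3] [8.9 9. ] W [[ 0.509 -0.002  0.083]] T [[-128.3   35.7]]
top [316.5 240.6] [13.4 13.5] W [[ 0.5727 -0.0053  0.083 ]] T [[-115.6  -26.9]]
top [312.1 214.7] [13.1 14.1] W [[0.6352 0.0068 0.083 ]] T [[-88.4 -84.4]]
scene [317.6 267. ] [15.5 16.2] W [[0.6371 0.0071 0.083 ]] T [[-87.6 -86.1]]
scene [332.9 242.9] [14.8 15.7] W [[ 0.5748 -0.0054  0.083 ]] T [[-115.2  -28.9]]
scene [381.  224.7] [14.5 15.7] W [[0.4759 0.043  0.083 ]] T [[-93.   78.9]]
scene [354. 221.] [ 9.8 16.4] W [[ 0.5051 -0.0058  0.083 ]] T [[-133.    38.5]]
```

Run:
```python
import plant
print([n for n in dir(plant) if n[0]!='_'])
for n in("tip_reach",): print(getattr(plant,n,None))
print({k:v for k,v in plant.sense().items() if k in("tip_reach",)})
from scipy.spatial.transform import Rotation as Ro
q=plant.sense()["eef_rot"];R=Ro.from_quat(q[[1,2,3,0]]).as_matrix();print(R.round(4)); print("jaw yaw",np.arctan2(R[1,1],R[0,1]) if (np:=__import__("numpy")) else 0)
from h import *
p=np.load("tray.npy");p=np.array([.5753,.1128,1.3205]);np.save("tray.npy",p)
ft=pickle.load(open("pics/top0.pkl","rb"));fs=pickle.load(open("pics/scene0.pkl","rb"))
# cap: fit rendered silhouette centre top & base
W=unproj(ft,[(314.7+0.0,267.3)],0.113);print("cap via top",W,W2T(p,W)*1e3)
for n,f,c in(("top",ft,(315,267)),("scene",fs,(354,220))):
  im=f["color"][int(c[1])-16:int(c[1])+17,int(c[0])-16:int(c[0])+17]
  g=im.max(2);print(n);print("\n".join(" ".join("%3d"%v for v in r[4:28]) for r in g[4:30]))
```

```text
['Unreachable', 'grab_frame', 'hand_in', 'sense', 'tip_reach']
0.0972
{}
[[-9.000e-04  4.491e-01  8.935e-01]
 [-1.400e-03  8.935e-01 -4.491e-01]
 [-1.000e+00 -1.700e-03 -2.000e-04]]
jaw yaw 1.1050024118305846
cap via top [[ 0.50641769 -0.00303291  0.113     ]] [[-129.28498118   38.04509382]]
top
173 172 172 169 171 171 173 172 172 172 172 173 171 172 171 172 171 171 171 171 171 171 172 172
172 172 172 170 171 171 171 171 171 172 172 172 172 172 172 171 172 171 172 171 172 172 171 172
172 172 171 171 171 172 172 172 172 171 172 171 172 172 172 170 172 172 171 171 171 173 171 172
172 172 171 171 171 172 172 172 172 172 172 172 171 171 172 170 172 172 171 172 173 171 171 172
172 172 170 171 172 172 172 173 172 171 172 172 172 172 171 173 172 171 172 172 172 171 172 172
172 172 171 171 173 172 172 172 172 172 172 171 171 172 172 171 172 172 172 172 173 171 172 172
172 171 171 171 172 172 172 173 173 172 171 172 171 172 148 140 140 139 164 171 171 172 172 172
173 172 171 172 172 171 172 171 172 171 154 133 127 137 128 124 124 124 137 165 171 171 171 172
172 171 172 172 171 172 172 164 146
[... 3494 characters left out ...]
 144 183 187 186 186 186 186
186 186 187 170 142 134 137 122  92  66  59  59  60  59  61  69 109 159 184 187 186 187 186 187
185 186 187 186 170 167 167 146 125 101  81  69  65  69  91 129 152 166 184 187 187 188 188 187
185 186 186 187 187 188 189 177 172 165 149 140 138 137 145 164 169 177 186 188 188 188 187 186
185 185 185 186 187 189 191 191 193 194 184 174 170 170 170 168 169 184 188 188 188 188 188 185
185 186 186 187 189 190 191 192 190 189 189 181 179 179 179 179 179 187 189 188 187 186 186 184
186 187 187 189 191 191 190 189 187 187 187 186 185 188 187 188 188 189 188 187 185 184 183 183
188 188 188 190 190 189 187 186 186 186 186 188 188 188 188 189 188 187 186 186 183 185 183 184
```

```bash
cat >> h.py <<'E'
C0=np.array([.247,.491,.303])
def tool(x,y,h,d,p=None):
    p=np.load("tray.npy") if p is None else p
    w=T2W(p,[(x-d*np.cos(h))/1e3,(y-d*np.sin(h))/1e3] and [[(x-d*np.cos(h))/1e3,(y-d*np.sin(h))/1e3,0]])[0]
    return w[0],w[1],h+p[2]-np.pi/2-1.105   # roll total from start
def rows(pts,cmd,z):
    # pts list of (x,y,h,d) -> deltas in cm from cmd (x,y,z,roll)
    for q in pts:
        X,Y,r=tool(*q)
        print([round((X-cmd[0])*100,1),round((Y-cmd[1])*100,1),round((z-cmd[2])*100,1)],round(r-cmd[3],2))
E
python3 - <<'E'
from h import *
rows([(-115,-28,.272,38)],(.247,.491,.303,0),.26)
E
```

```text
[np.float64(32.8), np.float64(-53.5), -4.3] -1.08
```

Call:
jog_arm:
  motion:
    - [[2.0,-3.3,0],-0.1,-0.78]
    - [[4.1,-6.7,0],-0.2,-0.78]
    - [[6.1,-10.0,-0.5],-0.3,-0.78]
    - [[8.2,-13.4,-1],-0.4,-0.78]
    - [[10.2,-16.7,-1],-0.5,-0.78]
    - [[12.3,-20.0,-1],-0.6,-0.78]
    - [[14.4,-23.4,-1],-0.7,-0.78]
    - [[16.4,-26.7,-1],-0.8,-0.78]
  force: 10

```text
t: 0.82
ee_pos: [0.4115, 0.2225, 0.2924]
eef_rot: [0.569, 0.42, 0.569, -0.42]
wrist_force: [1.0, 1.0, 0.1]
grip_width: 0.0443
```

Call:
jog_arm:
  motion:
    - [[2.0,-3.3,0],-0.1,-0.78]
    - [[4.1,-6.7,0],-0.2,-0.78]
    - [[6.1,-10.0,0],-0.28,-0.78]
    - [[8.2,-13.4,-1],-0.28,-0.78]
    - [[10.2,-16.7,-2],-0.28,-0.78]
    - [[12.3,-20.0,-3],-0.28,-0.78]
    - [[14.4,-23.4,-3.3],-0.28,-0.78]
    - [[16.4,-26.8,-3.3],-0.28,-0.78]

```text
t: 1.48
ee_pos: [0.5751, -0.0454, 0.2576]
eef_rot: [0.505, 0.493, 0.507, -0.494]
wrist_force: [0.5, -0.0, 0.0]
grip_width: 0.0107
```

```bash
cat > look.py <<'E'
import sys,pickle,cv2
from plant import *
from h import *
from scipy.spatial.transform import Rotation as Ro
n=sys.argv[1]
f=grab_frame("top");pickle.dump(f,open(f"pics/top{n}.pkl","wb"))
a=f["color"][165:325,205:375,::-1];A=cv2.resize(a,None,fx=3,fy=3,interpolation=cv2.INTER_CUBIC)
w=grab_frame("wrist")["color"][:,:,::-1]
B=cv2.resize(w,None,fx=.6,fy=.6)
im=np.zeros((480,510+0,3),np.uint8);im=A
o=np.zeros((max(A.shape[0],B.shape[0]),A.shape[1]+B.shape[1],3),np.uint8);o=o[:,:900];o[:A.shape[0],:A.shape[1]]=A
o[:B.shape[0],A.shape[1]:A.shape[1]+B.shape[1]]=B
o=cv2.resize(o,None,fx=.88,fy=.88)
cv2.imwrite(f"pics/l{n}.png",o)
s=sense();q=s["eef_rot"];R=Ro.from_quat(q[[1,2,3,0]]).as_matrix()
p=np.load("tray.npy")
print("t",s["t"],"ee",s["ee_pos"].round(4),"tray",(W2T(p,[[*s["ee_pos"]]])*1e3).round(1),"h",round(np.arctan2(R[1,1],R[0,1])-p[2]+np.pi/2,3),"grip",s["grip_width"],"F",s["wrist_force"].round(1))
E
python3 look.py 1
```

```text
t 1.5833 ee [ 0.5765 -0.0485  0.2577] tray [[-155.9  -41.1]] h 0.269 grip 0.0103400155789336 F [0.6 0.5 0.3]
```

View pics/l1.png

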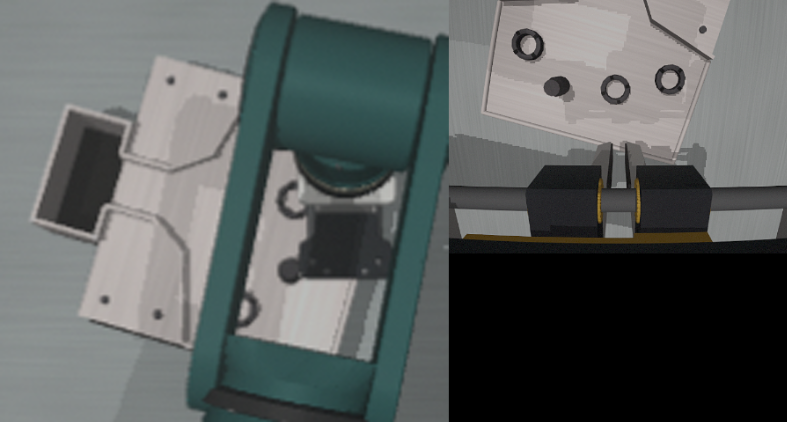

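The top view is mostly blocked by the arm, and the rings are visible in gaps. The wrist view shows the cap nut and all three rings ahead of the slightly open fingers. Descending behind ring2.

Call:
jog_arm:
  motion:
    - [[0,0,-1.5],0,-0.78]
    - [[0,0,-3],0,-0.78]
    - [[0,0,-4.5],0,-0.78]
    - [[0,0,-6],0,-0.78]
    - [[0,0,-7.2],0,-0.78]
    - [[0,0,-8.0],0,-0.78]
    - [[0,0,-8.2],0,-0.78]
    - [[0,0,-8.2],0,-0.78]

```text
t: 2.25
ee_pos: [0.5747, -0.0432, 0.1771]
eef_rot: [0.506, 0.493, 0.507, -0.494]
wrist_force: [-0.2, 0.6, -0.2]
grip_width: 0.0104
```

```bash
python3 look.py 2
python3 - <<'E'
from plant import *; import cv2
cv2.imwrite("pics/w2.png",grab_frame("wrist")["color"][:,:,::-1])
cv2.imwrite("pics/s2.png",cv2.resize(grab_frame("scene")["color"][150:360,250:480,::-1],None,fx=2.8,fy=2.8))
E
```

```text
t 2.35 ee [ 0.5754 -0.0435  0.1786] tray [[-151.4  -38.9]] h 0.275 grip 0.010310274284976157 F [-0.2  1.  -0.3]
```

View pics/w2.png

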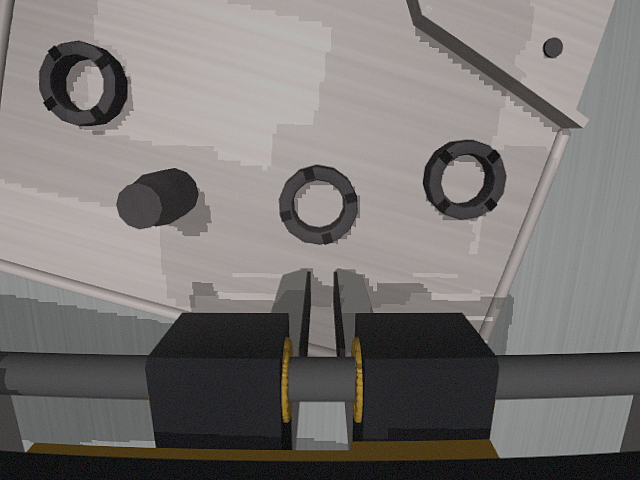

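View pics/s2.png

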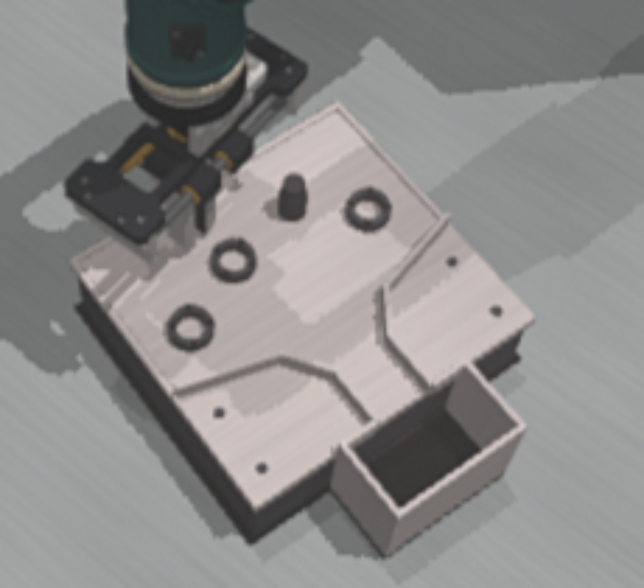

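The wrist view shows ring2 at (318,205), nearly centred on the finger gap at x≈322. Ring1 is at (465,180), ring3 at (83,83) and the cap nut at (157,200). Scene confirms the fingers sit clear behind ring2.

```bash
cat > wr.py <<'E'
from plant import *
from h import *
def rings(z=.087,thr=85,save=None):
    f=grab_frame("wrist");p=np.load("tray.npy")
    g=f["color"].max(2)
    if save: cv2.imwrite(save,f["color"][:,:,::-1])
    g[310:]=255
    b=(cv2.medianBlur(g,5)<thr).astype(np.uint8)
    c,_=cv2.findContours(b,cv2.RETR_EXTERNAL,cv2.CHAIN_APPROX_NONE);o=[]
    for k in c:
        if 1500<cv2.contourArea(k)<12000:
            e=cv2.fitEllipse(k);W=unproj(f,[e[0]],z-.004);o.append(W)
            print("px",np.round(e[0]),"ax",np.round(e[1]),"T",(W2T(p,W)*1e3).round(1))
    return f
E
python3 - <<'E'
from wr import *
f=rings();p=np.load("tray.npy")
s=sense();print(s["ee_pos"])
# rail / rim checks: project tray model
print(proj(f,T2W(p,np.array([(-53,-122,91),(-33,-45,91),(-190,-125,78)])/1e3)).round())
print(W2T(p,unproj(f,[(567,128),(417,15)],.091))*1e3)
E
```

```text
px [157. 198.] ax [53. 84.] T [[-131.4   40.6]]
px [318. 204.] ax [77. 78.] T [[-115.1  -27. ]]
px [463. 179.] ax [78. 82.] T [[-87.3 -83.9]]
px [82. 83.] ax [81. 92.] T [[-92.7  80.7]]
px [476.  59.] ax [ 16. 257.] T [[-40.  -72.4]]
[ 0.57553752 -0.04364456  0.17885724]
[[584. 126.]
 [422.  15.]
 [464. 396.]]
[[ -55.87889768 -115.32553182]
 [ -33.62911437  -43.11155658]]
```

```bash
cat > plan.py <<'E'
from h import *
from scipy.interpolate import CubicHermiteSpline
def path(x0,y0,h0,xe=56,step=7,d0=38,d=24.2,k=90,pre=None):
    # hermite from ring start heading h0 to (0,0) heading 0, then straight
    L=np.hypot(x0+5,y0)
    s=CubicHermiteSpline([0,1],[[x0,y0],[-5,0]],[[L*np.cos(h0),L*np.sin(h0)],[L*.9,0]])
    u=np.linspace(0,1,400);P=s(u);D=s(u,1)
    P=np.r_[P,[[xe,0]]];D=np.r_[D,[[1,0]]]
    l=np.r_[0,np.cumsum(np.hypot(*np.diff(P,axis=0).T))]
    q=np.linspace(0,l[-1],int(np.ceil(l[-1]/step))+1)
    h=np.arctan2(D[:,1],D[:,0])
    X=np.interp(q,l,P[:,0]);Y=np.interp(q,l,P[:,1]);H=np.interp(q,l,h)
    pts=[(x0,y0,h0,dd) for dd in np.arange(d0-step,d,-step)]
    pts+= [(a,b,c,d) for a,b,c in zip(X,Y,H)]
    return pts
def show(pts,cmd,zs):
    cmd=np.array(cmd,float)
    for i in range(0,len(pts),8):
        c=pts[i:i+8]; c=c+[c[-1]]*(8-len(c)); o=[]
        for q in c:
            X,Y,r=tool(*q); o.append([[round(float(X-cmd[0])*100,1),round(float(Y-cmd[1])*100,1),round(float(zs-cmd[2])*100,1)],round(float(r-cmd[3]),2)])
        print(o, "ring",np.round(c[-1],1))
        cmd=cmd+np.array([o[-1][0][0]/100,o[-1][0][1]/100,o[-1][0][2]/100,o[-1][1]])
    print("end cmd",cmd)
E
python3 - <<'E'
from plan import *
show(path(-115,-27.5,.27,step=7),(.575,-.044,.178,-1.08),.175)
E
```

```text
[[[-0.1, 0.8, -0.3], -0.01], [[-0.1, 1.4, -0.3], -0.01], [[-0.1, 2.1, -0.3], 0.01], [[-0.1, 2.8, -0.3], 0.03], [[-0.1, 3.5, -0.3], 0.03], [[-0.1, 4.2, -0.3], 0.04], [[-0.2, 4.9, -0.3], 0.04], [[-0.2, 5.6, -0.3], 0.04]] ring [-75.  -15.    0.3  24.2]
[[[-0.1, 0.7, 0.0], -0.01], [[-0.1, 1.4, 0.0], -0.02], [[-0.2, 2.1, 0.0], -0.03], [[-0.3, 2.8, 0.0], -0.05], [[-0.3, 3.5, 0.0], -0.08], [[-0.4, 4.2, 0.0], -0.1], [[-0.4, 4.9, 0.0], -0.14], [[-0.5, 5.6, 0.0], -0.18]] ring [-20.9  -1.1   0.1  24.2]
[[[0.0, 0.7, 0.0], -0.05], [[0.0, 1.5, 0.0], -0.12], [[0.1, 2.1, 0.0], -0.14], [[0.3, 2.8, 0.0], -0.14], [[0.5, 3.5, 0.0], -0.14], [[0.7, 4.2, 0.0], -0.14], [[0.8, 4.9, 0.0], -0.14], [[1.0, 5.5, 0.0], -0.14]] ring [35.   0.   0.  24.2]
[[[0.2, 0.7, 0.0], 0.0], [[0.3, 1.4, 0.0], 0.0], [[0.5, 2.1, 0.0], 0.0], [[0.5, 2.1, 0.0], 0.0], [[0.5, 2.1, 0.0], 0.0], [[0.5, 2.1, 0.0], 0.0], [[0.5, 2.1, 0.0], 0.0], [[0.5, 2.1, 0.0], 0.0]] ring [56.   0.   0.  24.2]
end cmd [ 0.583  0.144  0.175 -1.36 ]
```

Call:
jog_arm:
  motion:
    - [[-0.1,0.8,-0.3],-0.01,-0.78]
    - [[-0.1,1.4,-0.3],-0.01,-0.78]
    - [[-0.1,2.1,-0.3],0.01,-0.78]
    - [[-0.1,2.8,-0.3],0.03,-0.78]
    - [[-0.1,3.5,-0.3],0.03,-0.78]
    - [[-0.1,4.2,-0.3],0.04,-0.78]
    - [[-0.2,4.9,-0.3],0.04,-0.78]
    - [[-0.2,5.6,-0.3],0.04,-0.78]

```text
t: 3.17
ee_pos: [0.5729, 0.0133, 0.1747]
eef_rot: [0.516, 0.483, 0.516, -0.483]
wrist_force: [-0.2, -0.6, -0.0]
grip_width: 0.0102
```

```bash
python3 look.py 3; python3 -c "
from wr import *
rings(save='pics/w3.png')"
```

```text
t 3.2667 ee [0.573  0.0137 0.1747] tray [[-96.6 -22.3]] h 0.317 grip 0.010490467277831645 F [-0.7  0.  -0.8]
px [317. 249.] ax [ 79. 120.] T [[-78.7 -14.1]]
px [ 98. 211.] ax [77. 85.] T [[-92.3  80.8]]
```

View pics/w3.png

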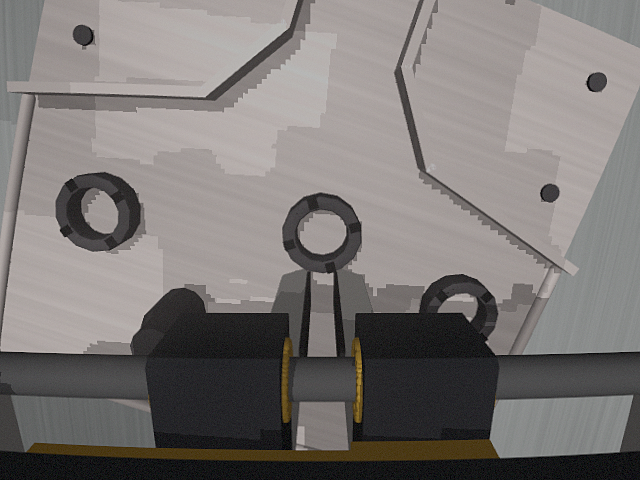

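Ring2 is seated in the finger cradle at (322,232), and nothing else has moved. Continuing through the gate.

Call:
jog_arm:
  motion:
    - [[-0.1,0.7,0.0],-0.01,-0.78]
    - [[-0.1,1.4,0.0],-0.02,-0.78]
    - [[-0.2,2.1,0.0],-0.03,-0.78]
    - [[-0.3,2.8,0.0],-0.05,-0.78]
    - [[-0.3,3.5,0.0],-0.08,-0.78]
    - [[-0.4,4.2,0.0],-0.1,-0.78]
    - [[-0.4,4.9,0.0],-0.14,-0.78]
    - [[-0.5,5.6,0.0],-0.18,-0.78]

```text
t: 3.98
ee_pos: [0.568, 0.0692, 0.1747]
eef_rot: [0.47, 0.529, 0.47, -0.528]
wrist_force: [-0.9, -0.7, 0.5]
grip_width: 0.0099
```

```bash
python3 look.py 4; python3 -c "
from wr import *
f=rings(save='pics/w4.png')
print(proj(f,T2W(np.load('tray.npy'),np.array([(0,-22,91),(0,22,91),(45,-22,91),(45,22,91)])/1e3)).round())"
```

```text
t 4.0833 ee [0.5678 0.0697 0.1747] tray [[-43.6  -3.4]] h 0.136 grip 0.01009682269677346 F [-0.5 -0.4 -0.6]
px [322. 256.] ax [ 90. 125.] T [[-27.4  -1.3]]
[[383. 203.]
 [274. 188.]
 [403.  87.]
 [288.  70.]]
```

View pics/w4.png

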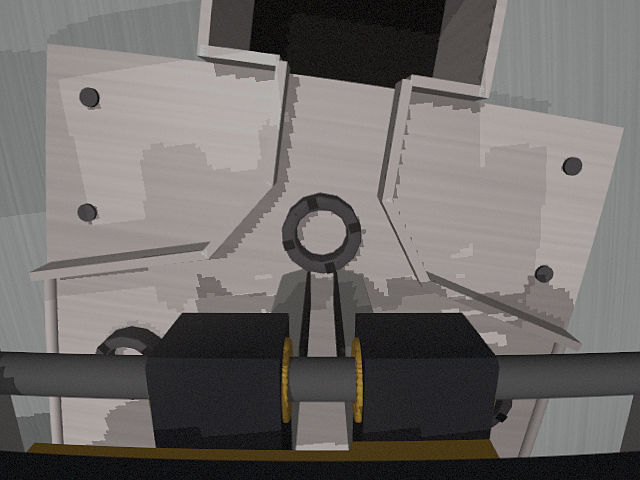

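Ring2 is at the mouth at (322,232). The cheeks appear at x≈276–380 there, matching the projected model to within a few pixels.

Call:
jog_arm:
  motion:
    - [[0.0,0.7,0.0],-0.05,-0.78]
    - [[0.0,1.5,0.0],-0.12,-0.78]
    - [[0.1,2.1,0.0],-0.14,-0.78]
    - [[0.3,2.8,0.0],-0.14,-0.78]
    - [[0.5,3.5,0.0],-0.14,-0.78]
    - [[0.7,4.2,0.0],-0.14,-0.78]
    - [[0.8,4.9,0.0],-0.14,-0.78]
    - [[1.0,5.5,0.0],-0.14,-0.78]

```text
t: 4.8
ee_pos: [0.5781, 0.1242, 0.1747]
eef_rot: [-0.432, -0.559, -0.433, 0.559]
wrist_force: [-0.4, -0.6, -0.2]
grip_width: 0.01
```

```bash
python3 look.py 5; python3 -c "
from wr import *
f=rings(save='pics/w5.png')"
```

```text
t 4.9 ee [0.5783 0.1244 0.1747] tray [[12.  0.]] h -0.003 grip 0.010245271386837755 F [-0.8  0.3 -0.5]
```

View pics/w5.png

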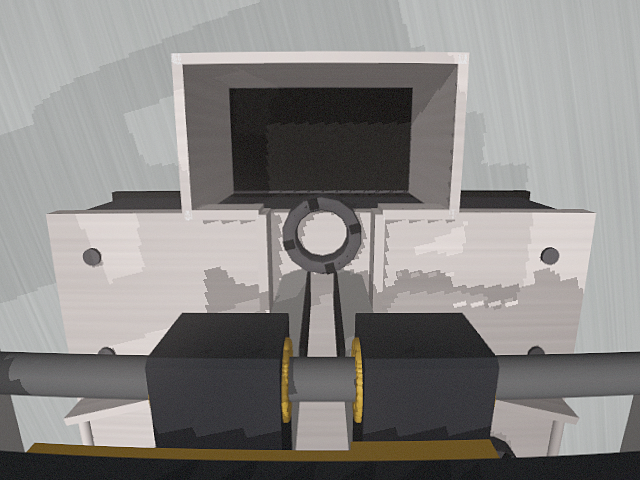

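Call:
jog_arm:
  motion:
    - [[0.2,0.7,0.0],0,-0.78]
    - [[0.3,1.4,0.0],0,-0.78]
    - [[0.5,2.1,0.0],0,-0.78]
    - [[0.5,2.3,0.0],0,-0.78]
    - [[0.5,2.3,0.0],0,-0.78]
    - [[0.5,2.3,0.0],0,-0.78]
    - [[0.5,2.3,0.0],0,-0.78]
    - [[0.5,2.3,0.0],0,-0.78]

```text
t: 5.62
ee_pos: [0.583, 0.1462, 0.1747]
eef_rot: [-0.432, -0.56, -0.432, 0.56]
wrist_force: [0.3, -0.2, 0.2]
grip_width: 0.0102
```

```bash
python3 look.py 6; python3 -c "
from wr import *
f=rings(save='pics/w6.png')
import sys
from plan import *
cmd=(.583,.146,.175,-1.36)
print('R1 start');
for d in(38,24.2):
  rows([(-88,-84.5,h,d) for h in (.9,1.05,1.2)],cmd,.175)
print(T2W(np.load('tray.npy'),[[-88,-84.5,0]]))
"
```

```text
t 5.7167 ee [0.583  0.1462 0.1747] tray [[34.2  0.8]] h -0.005 grip 0.010193520682340633 F [0.2 0.  0.3]
px [146. 241.] ax [ 30. 105.] T [[57.3 76.9]]
px [499. 240.] ax [ 31. 104.] T [[ 57.3 -76.1]]
R1 start
[np.float64(7.5), np.float64(-17.0), 0.0] 0.9
[np.float64(8.0), np.float64(-16.6), 0.0] 1.05
[np.float64(8.3), np.float64(-16.2), 0.0] 1.2
[np.float64(6.7), np.float64(-15.9), 0.0] 0.9
[np.float64(7.0), np.float64(-15.6), 0.0] 1.05
[np.float64(7.2), np.float64(-15.3), 0.0] 1.2
[[  60.64538759 -106.07493271    0.        ]]
```

View pics/w6.png

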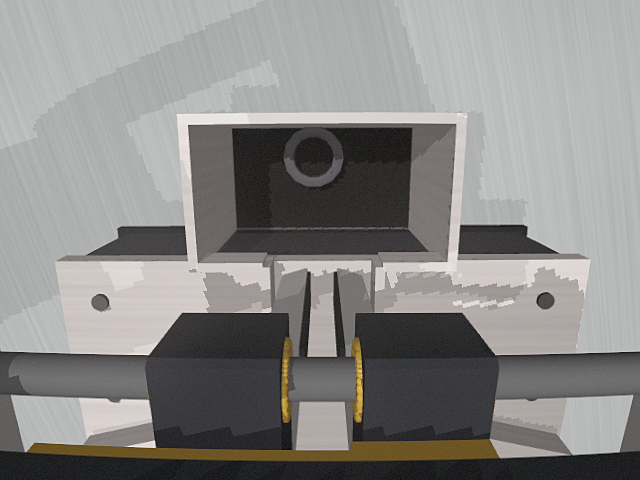

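Ring2 lies flat in the slot at (313,157). Lifting and going behind ring1.

Call:
jog_arm:
  motion:
    - [[0,0,2.5],0,-0.78]
    - [[0,0,6],0,-0.78]
    - [[1.5,-3,8],0.12,-0.78]
    - [[3,-6,8],0.24,-0.78]
    - [[4,-9,8],0.36,-0.78]
    - [[5,-12,8],0.48,-0.78]
    - [[6.5,-15,8],0.6,-0.78]
    - [[7.6,-16.5,8],0.72,-0.78]

```text
t: 6.43
ee_pos: [0.6596, -0.0224, 0.2547]
eef_rot: [0.603, 0.37, 0.602, -0.371]
wrist_force: [0.2, -0.2, -1.0]
grip_width: 0.0106
```

Call:
jog_arm:
  motion:
    - [[0,0,0],0.1,-0.78]
    - [[0,0,0],0.2,-0.78]
    - [[0,0,0],0.28,-0.78]
    - [[0,0,0],0.28,-0.78]
    - [[0,0,0],0.28,-0.78]
    - [[0,0,0],0.28,-0.78]
    - [[0,0,0],0.28,-0.78]
    - [[0,0,0],0.28,-0.78]

```text
t: 7.1
ee_pos: [0.659, -0.0184, 0.2548]
eef_rot: [0.648, 0.284, 0.648, -0.284]
wrist_force: [0.6, -0.5, 0.4]
grip_width: 0.0103
```

```bash
python3 look.py 7; python3 -c "
from wr import *
f=rings(save='pics/w7.png')
from plan import *
cmd=(.659,-.019,.255,-.36)
rows([(-88,-84.5,1.0,34)],cmd,.177)
"
```

```text
t 7.2 ee [ 0.659  -0.0184  0.2548] tray [[-106.4 -113.6]] h 0.995 grip 0.010179297192709434 F [-0.  -0.5  0.1]
px [322. 190.] ax [54. 55.] T [[-87.6 -84.3]]
px [142.  51.] ax [38. 67.] T [[-131.1   40.4]]
[np.float64(-0.0), np.float64(0.1), -7.8] 0.0
```

View pics/w7.png

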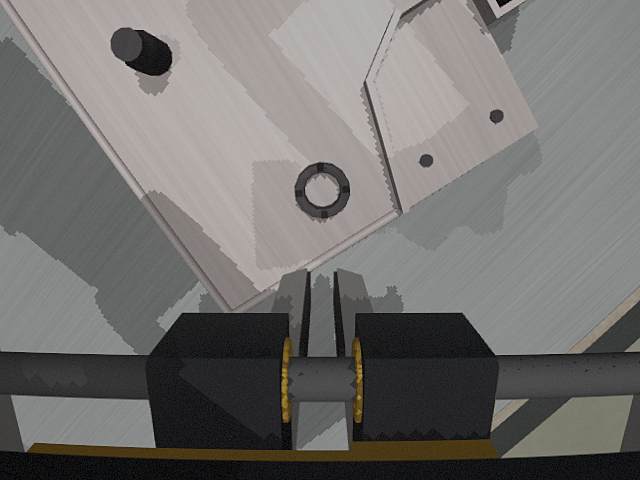

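Ring1 at (322,190) is centred on the finger gap. Planning its path with rail clearance checks.

```bash
cat > clr.py <<'E'
from plan import *
def segd(P,a,b):
    a=np.array(a,float);b=np.array(b,float);t=np.clip(((P-a)@(b-a))/((b-a)@(b-a)),0,1);return np.hypot(*(P-a-t[:,None]*(b-a)).T)
def clear(pts):
    A=np.array(pts);m=[];n=[]
    for s in(1,-1):
        for a,b in(((-53,122*s),(-33,45*s)),((-33,45*s),(0,22*s)),((0,24*s),(45,24*s))):
            m.append(segd(A[:,:2],a,b).min()-17)
            best=9e9
            for ex in(-8,8):
              for ey in(-17.5,17.5):
                c,s_=np.cos(A[:,2]),np.sin(A[:,2])
                Q=np.c_[A[:,0]+c*(ex-A[:,3])-s_*ey,A[:,1]+s_*(ex-A[:,3])+c*ey];best=min(best,segd(Q,a,b).min())
            n.append(best)
    print("ring clr",np.round(m,1),"tool corner clr",np.round(n,1))
E
python3 - <<'E'
from clr import *
q=path(-88,-84.5,1.0,xe=58,step=7.5,d0=34)
clear(q);print(len(q));show(q,(.659,-.018,.178,-.36),.177)
E
```

```text
ring clr [32.6  5.1  7.   7.2  5.1  7. ] tool corner clr [27.5  5.3  6.5  8.1  5.3  6.5]
27
[[[-0.6, 0.5, -0.1], 0.0], [[-0.7, 0.7, -0.1], 0.0], [[-1.2, 1.3, -0.1], 0.02], [[-1.7, 1.8, -0.1], 0.02], [[-2.2, 2.3, -0.1], 0.02], [[-2.8, 2.9, -0.1], 0.01], [[-3.3, 3.4, -0.1], 0.0], [[-3.8, 3.9, -0.1], -0.02]] ring [-64.2 -46.7   1.   24.2]
[[[-0.6, 0.5, 0.0], -0.02], [[-1.1, 1.0, 0.0], -0.05], [[-1.6, 1.6, 0.0], -0.09], [[-2.1, 2.1, 0.0], -0.14], [[-2.7, 2.7, 0.0], -0.2], [[-3.2, 3.2, 0.0], -0.28], [[-3.7, 3.8, 0.0], -0.38], [[-4.2, 4.5, 0.0], -0.51]] ring [-23.1  -4.5   0.5  24.2]
[[[-0.5, 0.6, 0.0], -0.17], [[-0.9, 1.4, 0.0], -0.36], [[-1.0, 2.2, 0.0], -0.47], [[-0.8, 2.9, 0.0], -0.47], [[-0.6, 3.6, 0.0], -0.47], [[-0.5, 4.4, 0.0], -0.47], [[-0.3, 5.1, 0.0], -0.47], [[-0.1, 5.8, 0.0], -0.47]] ring [35.7  0.   0.  24.2]
[[[0.2, 0.7, 0.0], 0.0], [[0.4, 1.4, 0.0], 0.0], [[0.6, 2.2, 0.0], 0.0], [[0.6, 2.2, 0.0], 0.0], [[0.6, 2.2, 0.0], 0.0], [[0.6, 2.2, 0.0], 0.0], [[0.6, 2.2, 0.0], 0.0], [[0.6, 2.2, 0.0], 0.0]] ring [58.   0.   0.  24.2]
end cmd [ 0.584  0.146  0.177 -1.36 ]
```

Call:
jog_arm:
  motion:
    - [[0,0.1,-1.5],0,-0.78]
    - [[0,0.1,-3],0,-0.78]
    - [[0,0.1,-4.5],0,-0.78]
    - [[0,0.1,-6],0,-0.78]
    - [[0,0.1,-7],0,-0.78]
    - [[0,0.1,-7.5],0,-0.78]
    - [[0,0.1,-7.7],0,-0.78]
    - [[0,0.1,-7.7],0,-0.78]

```text
t: 7.92
ee_pos: [0.6591, -0.0176, 0.1776]
eef_rot: [0.648, 0.284, 0.648, -0.284]
wrist_force: [0.2, -0.7, -0.0]
grip_width: 0.01
```

```bash
sed -i 's/def path(x0,y0,h0,xe=56/def path(x0,y0,h0,ke=.9,kx=-5,xe=56/; s/np.hypot(x0+5,y0)/np.hypot(x0-kx,y0)/; s/\[-5,0\]/[kx,0]/; s/\[L\*.9,0\]/[L*ke,0]/' plan.py
python3 - <<'E'
from clr import *
for ke in(1.3,1.8,2.2):
  q=path(-88,-84.5,1.0,ke=ke,kx=-5,xe=58,step=6,d0=34);clear(q);print(len(q),np.abs(np.diff(np.array(q)[:,2])).max())
q=path(-88,-84.5,1.0,ke=1.8,kx=-5,xe=58,step=6,d0=34)
show(q,(.659,-.018,.178,-.36),.176)
E
```

```text
ring clr [31.5  5.   7.  12.   5.   7. ] tool corner clr [27.5  4.5  6.5 13.8  4.5  6.5]
34 0.10919374385968583
ring clr [30.3  5.   7.  18.5  5.   7. ] tool corner clr [27.5  4.6  6.5 21.6  4.6  6.5]
35 0.12255507660819354
ring clr [29.7  5.1  7.  23.5  5.1  7. ] tool corner clr [27.5  4.5  6.5 21.7  4.5  6.5]
35 0.15310286489850344
[[[-0.5, 0.4, -0.2], 0.0], [[-0.7, 0.7, -0.2], 0.0], [[-1.0, 1.2, -0.2], 0.09], [[-1.3, 1.7, -0.2], 0.15], [[-1.7, 2.2, -0.2], 0.2], [[-2.2, 2.6, -0.2], 0.23], [[-2.6, 2.9, -0.2], 0.25], [[-3.1, 3.3, -0.2], 0.25]] ring [-74.3 -52.2   1.2  24.2]
[[[-0.5, 0.3, 0.0], -0.02], [[-1.1, 0.5, 0.0], -0.05], [[-1.6, 0.8, 0.0], -0.09], [[-2.1, 1.1, 0.0], -0.16], [[-2.7, 1.3, 0.0], -0.25], [[-3.3, 1.6, 0.0], -0.35], [[-3.8, 1.9, 0.0], -0.46], [[-4.4, 2.3, 0.0], -0.59]] ring [-50.8 -12.4   0.7  24.2]
[[[-0.4, 0.5, 0.0], -0.12], [[-0.8, 1.0, 0.0], -0.23], [[-1.1, 1.5, 0.0], -0.33], [[-1.4, 2.1, 0.0], -0.41], [[-1.5, 2.7, 0.0], -0.49], [[-1.6, 3.3, 0.0], -0.55], [[-1.6, 3.9, 0.0], -0.6], [[-1.6, 4.5, 0.0], -0.65]] ring [-6.5 -0.   0.  24.2]
[[[0.1, 0.6, 0.0], -0.01], [[0.3, 1.1, 0.0], -0.01], [[0.4, 1.7, 0.0], -0.01], [[0.6, 2.3, 0.0], -0.01], [[0.7, 2.8, 0.0], -0.01], [[0.8, 3.4, 0.0], -0.01], [[1.0, 4.0, 0.0], -0.01], [[1.1, 4.6, 0.0], -0.01]] ring [40.4  0.   0.  24.2]
[[[0.2, 0.5, 0.0], 0.0], [[0.3, 1.1, 0.0], 0.0], [[0.5, 1.7, 0.0], 0.0], [[0.5, 1.7, 0.0], 0.0], [[0.5, 1.7, 0.0], 0.0], [[0.5, 1.7, 0.0], 0.0], [[0.5, 1.7, 0.0], 0.0], [[0.5, 1.7, 0.0], 0.0]] ring [58.   0.   0.  24.2]
end cmd [ 0.584  0.146  0.176 -1.36 ]
```

Run:
```python
from clr import *
q=path(-88,-84.5,1.0,ke=1.4,kx=-5,xe=58,step=6,d0=34);clear(q);print(np.abs(np.diff(np.array(q)[:,2])).max())
show(q,(.659,-.018,.178,-.36),.176)
```

```text
ring clr [31.3  5.   7.  13.3  5.   7. ] tool corner clr [27.5  4.5  6.5 15.3  4.5  6.5]
0.10920981635941368
[[[-0.5, 0.4, -0.2], 0.0], [[-0.7, 0.7, -0.2], 0.0], [[-1.0, 1.2, -0.2], 0.05], [[-1.4, 1.7, -0.2], 0.09], [[-1.8, 2.1, -0.2], 0.12], [[-2.3, 2.5, -0.2], 0.13], [[-2.7, 2.9, -0.2], 0.14], [[-3.2, 3.3, -0.2], 0.13]] ring [-71.7 -52.9   1.1  24.2]
[[[-0.4, 0.3, 0.0], -0.01], [[-0.9, 0.7, 0.0], -0.04], [[-1.4, 1.0, 0.0], -0.07], [[-1.9, 1.4, 0.0], -0.11], [[-2.4, 1.7, 0.0], -0.17], [[-2.9, 2.1, 0.0], -0.24], [[-3.4, 2.5, 0.0], -0.32], [[-3.9, 2.9, 0.0], -0.42]] ring [-45.5 -13.8   0.7  24.2]
[[[-0.5, 0.4, 0.0], -0.1], [[-0.9, 0.9, 0.0], -0.21], [[-1.3, 1.4, 0.0], -0.32], [[-1.6, 2.0, 0.0], -0.42], [[-1.8, 2.6, 0.0], -0.52], [[-1.9, 3.2, 0.0], -0.6], [[-2.0, 3.8, 0.0], -0.68], [[-1.9, 4.4, 0.0], -0.71]] ring [-1.3  0.   0.  24.2]
[[[0.1, 0.6, 0.0], 0.0], [[0.3, 1.2, 0.0], 0.0], [[0.4, 1.7, 0.0], 0.0], [[0.6, 2.3, 0.0], 0.0], [[0.7, 2.9, 0.0], 0.0], [[0.9, 3.5, 0.0], 0.0], [[1.0, 4.0, 0.0], 0.0], [[1.2, 4.6, 0.0], 0.0]] ring [46.1  0.   0.  24.2]
[[[0.1, 0.6, 0.0], 0.0], [[0.3, 1.2, 0.0], 0.0], [[0.3, 1.2, 0.0], 0.0], [[0.3, 1.2, 0.0], 0.0], [[0.3, 1.2, 0.0], 0.0], [[0.3, 1.2, 0.0], 0.0], [[0.3, 1.2, 0.0], 0.0], [[0.3, 1.2, 0.0], 0.0]] ring [58.   0.   0.  24.2]
end cmd [ 0.584  0.146  0.176 -1.36 ]
```

Call:
jog_arm:
  motion:
    - [[-0.5,0.4,0],0,-0.78]
    - [[-0.7,0.7,0],0,-0.78]
    - [[-1.0,1.2,-0.1],0.05,-0.78]
    - [[-1.4,1.7,-0.2],0.09,-0.78]
    - [[-1.8,2.1,-0.2],0.12,-0.78]
    - [[-2.3,2.5,-0.2],0.13,-0.78]
    - [[-2.7,2.9,-0.2],0.14,-0.78]
    - [[-3.2,3.3,-0.2],0.13,-0.78]

```text
t: 8.58
ee_pos: [0.6267, 0.0158, 0.1762]
eef_rot: [0.665, 0.241, 0.664, -0.241]
wrist_force: [0.2, 0.5, 0.1]
grip_width: 0.0105
```

Call:
jog_arm:
  motion:
    - [[-0.4,0.3,0.0],-0.01,-0.78]
    - [[-0.9,0.7,0.0],-0.04,-0.78]
    - [[-1.4,1.0,0.0],-0.07,-0.78]
    - [[-1.9,1.4,0.0],-0.11,-0.78]
    - [[-2.4,1.7,0.0],-0.17,-0.78]
    - [[-2.9,2.1,0.0],-0.24,-0.78]
    - [[-3.4,2.5,0.0],-0.32,-0.78]
    - [[-3.9,2.9,0.0],-0.42,-0.78]

```text
t: 9.25
ee_pos: [0.5875, 0.0447, 0.1758]
eef_rot: [0.599, 0.376, 0.599, -0.376]
wrist_force: [0.1, -0.6, 0.0]
grip_width: 0.0101
```

```bash
python3 look.py 8; python3 -c "
from wr import *
f=rings(save='pics/w8.png')"
```

```text
t 9.35 ee [0.5873 0.045  0.1758] tray [[-62.7 -28.4]] h 0.706 grip 0.01044002887577566 F [ 0.3 -0.3 -0.3]
px [316. 249.] ax [ 78. 122.] T [[-49.6 -13.9]]
px [ 83. 183.] ax [78. 86.] T [[-92.2  80.9]]
```

View pics/w8.png

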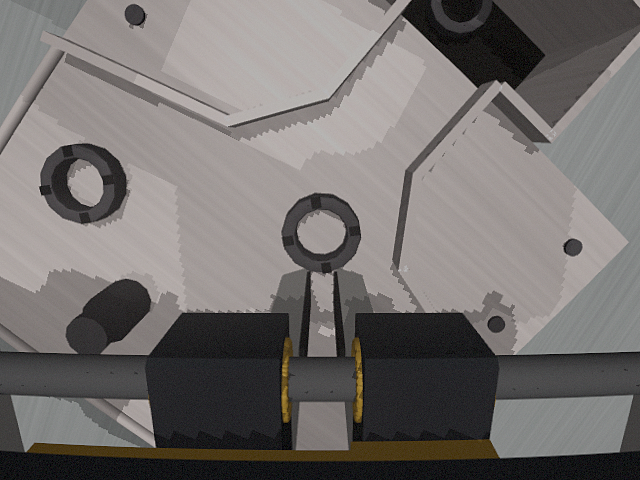

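Ring1 is still seated at (321,232). Cap and ring3 are undisturbed.

Call:
jog_arm:
  motion:
    - [[-0.5,0.4,0.0],-0.1,-0.78]
    - [[-0.9,0.9,0.0],-0.21,-0.78]
    - [[-1.3,1.4,0.0],-0.32,-0.78]
    - [[-1.6,2.0,0.0],-0.42,-0.78]
    - [[-1.8,2.6,0.0],-0.52,-0.78]
    - [[-1.9,3.2,0.0],-0.6,-0.78]
    - [[-2.0,3.8,0.0],-0.68,-0.78]
    - [[-1.9,4.4,0.0],-0.71,-0.78]

```text
t: 10.07
ee_pos: [0.569, 0.0884, 0.1758]
eef_rot: [-0.432, -0.56, -0.432, 0.56]
wrist_force: [-0.1, -0.4, -0.0]
grip_width: 0.0102
```

```bash
python3 look.py 9; python3 -c "
from wr import *
f=rings(save='pics/w9.png')"
```

```text
t 10.1667 ee [0.5693 0.0888 0.1757] tray [[-24.7  -0.1]] h -0.002 grip 0.010570964331706513 F [ 0.5 -0.6  0.4]
px [322. 244.] ax [ 73. 111.] T [[-3.2 -0. ]]
```

View pics/w9.png

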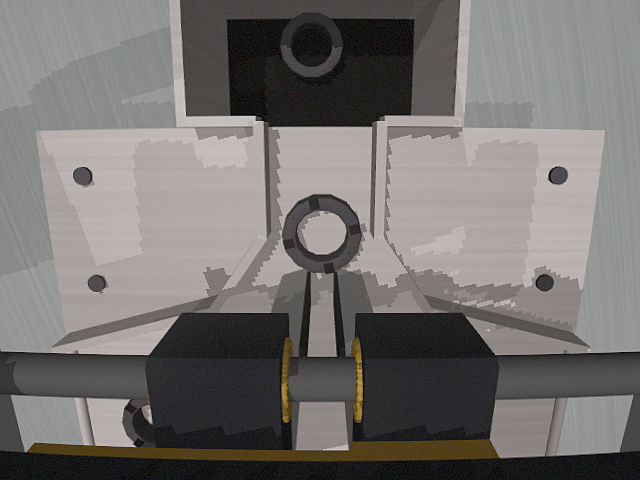

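Ring1 is at the mouth, at (321,233) and centred between the cheeks. Pushing it through.

Call:
jog_arm:
  motion:
    - [[0.1,0.6,0.0],0,-0.78]
    - [[0.3,1.2,0.0],0,-0.78]
    - [[0.4,1.7,0.0],0,-0.78]
    - [[0.6,2.3,0.0],0,-0.78]
    - [[0.7,2.9,0.0],0,-0.78]
    - [[0.9,3.5,0.0],0,-0.78]
    - [[1.0,4.0,0.0],0,-0.78]
    - [[1.2,4.6,0.0],0,-0.78]

```text
t: 10.88
ee_pos: [0.5811, 0.135, 0.1757]
eef_rot: [-0.432, -0.559, -0.432, 0.56]
wrist_force: [-0.1, 0.1, 0.2]
grip_width: 0.0102
```

Call:
jog_arm:
  motion:
    - [[0.1,0.6,0.0],0,-0.78]
    - [[0.3,1.2,0.0],0,-0.78]
    - [[0.3,1.2,0.0],0,-0.78]
    - [[0.3,1.2,0.0],0,-0.78]
    - [[0.3,1.2,0.0],0,-0.78]
    - [[0.3,1.2,0.0],0,-0.78]
    - [[0.3,1.2,0.0],0,-0.78]
    - [[0.3,1.2,0.0],0,-0.78]

```text
t: 11.55
ee_pos: [0.584, 0.1461, 0.1758]
eef_rot: [0.432, 0.56, 0.432, -0.56]
wrist_force: [-0.9, -0.2, 0.8]
grip_width: 0.0102
```

```bash
python3 look.py 10; python3 -c "
from wr import *
f=rings(save='pics/w10.png')
from clr import *
rows([(-92.5,80.7,-1,36)],(.584,.146,.176,-1.36),.256)
q=path(-92.5,80.7,-1.0,ke=1.4,kx=-5,xe=58,step=6,d0=36);clear(q);print(np.abs(np.diff(np.array(q)[:,2])).max())"
```

```text
t 11.65 ee [0.584  0.1462 0.1757] tray [[34.5 -0.2]] h -0.005 grip 0.010033102806969074 F [0.1 0.2 0.3]
px [144. 241.] ax [ 30. 105.] T [[57.3 77.2]]
px [497. 240.] ax [ 31. 107.] T [[ 57.3 -76.6]]
[np.float64(-14.4), np.float64(-11.4), 8.0] -1.0
ring clr [16.   5.   7.  31.1  5.   7. ] tool corner clr [18.2  4.5  6.5 27.5  4.5  6.5]
0.09821854186139489
```

View pics/w10.png

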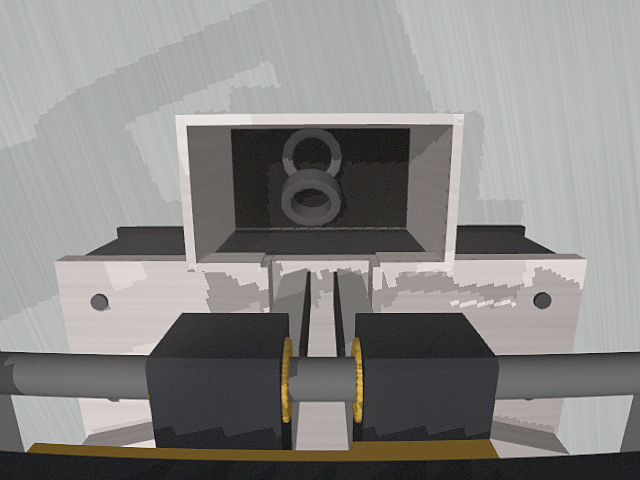

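Both rings are in the slot, at (311,155) and (311,197), with the second leaning on the first. Going behind ring3.

Call:
jog_arm:
  motion:
    - [[0,0,2.5],0,-0.78]
    - [[0,0,6],0,-0.78]
    - [[-2.4,-1.9,8],-0.12,-0.78]
    - [[-4.8,-3.8,8],-0.24,-0.78]
    - [[-7.2,-5.7,8],-0.36,-0.78]
    - [[-9.6,-7.6,8],-0.48,-0.78]
    - [[-12,-9.5,8],-0.6,-0.78]
    - [[-14.4,-11.4,8],-0.72,-0.78]

```text
t: 12.37
ee_pos: [0.4387, 0.0317, 0.2558]
eef_rot: [0.206, 0.677, 0.206, -0.676]
wrist_force: [-0.5, -1.5, -0.1]
grip_width: 0.0101
```

Call:
jog_arm:
  motion:
    - [[0,0,0],-0.1,-0.78]
    - [[0,0,0],-0.2,-0.78]
    - [[0,0,0],-0.28,-0.78]
    - [[0,0,0],-0.28,-0.78]
    - [[0,0,0],-0.28,-0.78]
    - [[0,0,0],-0.28,-0.78]
    - [[0,0,0],-0.28,-0.78]
    - [[0,0,0],-0.28,-0.78]

```text
t: 13.03
ee_pos: [0.4401, 0.0325, 0.2556]
eef_rot: [-0.112, -0.698, -0.112, 0.698]
wrist_force: [0.3, 0.1, 0.1]
grip_width: 0.0107
```

```bash
python3 look.py 11; python3 -c "
from wr import *
f=rings(save='pics/w11.png')
from clr import *
q=path(-92.5,80.7,-1.0,ke=1.4,kx=-5,xe=58,step=6,d0=36)
show(q,(.440,.032,.178,-2.36),.176)"
```

```text
t 13.1333 ee [0.4401 0.0325 0.2556] tray [[-111.3  111.1]] h -1.004 grip 0.010343537152567372 F [0.8 0.5 0.3]
px [322. 189.] ax [54. 55.] T [[-92.8  81.2]]
[[[0.6, 0.2, -0.2], 0.0], [[1.1, 0.4, -0.2], 0.0], [[1.7, 0.6, -0.2], -0.03], [[2.2, 0.8, -0.2], -0.06], [[2.8, 1.0, -0.2], -0.07], [[3.4, 1.2, -0.2], -0.08], [[3.9, 1.3, -0.2], -0.08], [[4.5, 1.4, -0.2], -0.07]] ring [-75.2  49.6  -1.1  24.2]
[[[0.6, 0.1, 0.0], 0.02], [[1.2, 0.2, 0.0], 0.05], [[1.8, 0.3, 0.0], 0.09], [[2.4, 0.4, 0.0], 0.14], [[3.0, 0.5, 0.0], 0.2], [[3.6, 0.7, 0.0], 0.27], [[4.2, 0.8, 0.0], 0.35], [[4.8, 1.0, 0.0], 0.44]] ring [-46.2  12.5  -0.6  24.2]
[[[0.6, 0.2, 0.0], 0.1], [[1.2, 0.5, 0.0], 0.19], [[1.7, 0.8, 0.0], 0.29], [[2.2, 1.2, 0.0], 0.38], [[2.7, 1.6, 0.0], 0.47], [[3.1, 2.1, 0.0], 0.54], [[3.4, 2.6, 0.0], 0.61], [[3.6, 3.2, 0.0], 0.63]] ring [-1.4  0.   0.  24.2]
[[[0.1, 0.6, 0.0], 0.0], [[0.3, 1.2, 0.0], 0.0], [[0.4, 1.7, 0.0], 0.0], [[0.6, 2.3, 0.0], 0.0], [[0.7, 2.9, 0.0], 0.0], [[0.9, 3.5, 0.0], 0.0], [[1.0, 4.0, 0.0], 0.0], [[1.2, 4.6, 0.0], 0.0]] ring [46.1  0.   0.  24.2]
[[[0.1, 0.6, 0.0], 0.0], [[0.3, 1.2, 0.0], 0.0], [[0.3, 1.2, 0.0], 0.0], [[0.3, 1.2, 0.0], 0.0], [[0.3, 1.2, 0.0], 0.0], [[0.3, 1.2, 0.0], 0.0], [[0.3, 1.2, 0.0], 0.0], [[0.3, 1.2, 0.0], 0.0]] ring [58.   0.   0.  24.2]
end cmd [ 0.584  0.146  0.176 -1.36 ]
```

View pics/w11.png

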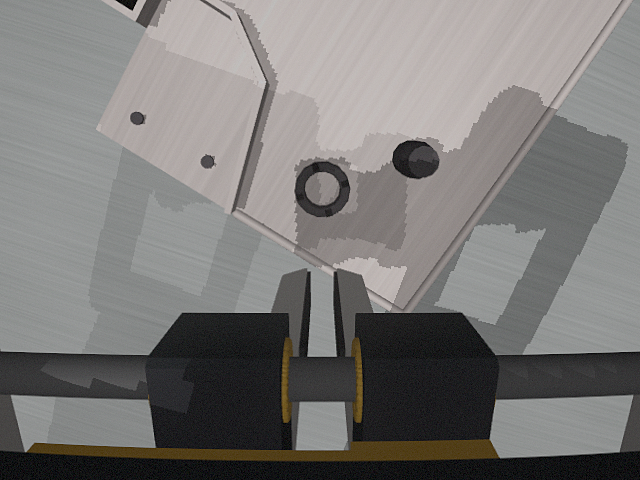

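Ring3 at (322,189) is centred on the gap, and the cap nut at (415,160) is well to the side. Descending and pushing.

Call:
jog_arm:
  motion:
    - [[0,0,-1.5],0,-0.78]
    - [[0,0,-3],0,-0.78]
    - [[0,0,-4.5],0,-0.78]
    - [[0,0,-6],0,-0.78]
    - [[0,0,-7],0,-0.78]
    - [[0,0,-7.6],0,-0.78]
    - [[0,0,-7.8],0,-0.78]
    - [[0,0,-7.8],0,-0.78]

```text
t: 13.85
ee_pos: [0.44, 0.0324, 0.1775]
eef_rot: [-0.111, -0.698, -0.111, 0.698]
wrist_force: [-0.8, 0.6, -0.9]
grip_width: 0.01
```

Call:
jog_arm:
  motion:
    - [[0.6,0.2,0],0,-0.78]
    - [[1.1,0.4,0],0,-0.78]
    - [[1.7,0.6,-0.1],-0.03,-0.78]
    - [[2.2,0.8,-0.2],-0.06,-0.78]
    - [[2.8,1.0,-0.2],-0.07,-0.78]
    - [[3.4,1.2,-0.2],-0.08,-0.78]
    - [[3.9,1.3,-0.2],-0.08,-0.78]
    - [[4.5,1.4,-0.2],-0.07,-0.78]

```text
t: 14.52
ee_pos: [0.4857, 0.0466, 0.1759]
eef_rot: [0.087, 0.702, 0.087, -0.702]
wrist_force: [0.0, -0.7, 0.1]
grip_width: 0.0104
```

```bash
python3 look.py 12; python3 -c "
from wr import *
f=rings(save='pics/w12.png')"
```

```text
t 14.6167 ee [0.486  0.0465 0.1758] tray [[-86.3  70.1]] h -1.074 grip 0.010485298878038585 F [-0.3  0.4  0.4]
px [448. 278.] ax [52. 82.] T [[-133.2   37.8]]
px [321. 243.] ax [ 74. 111.] T [[-76.1  50.9]]
px [44. 33.] ax [ 79. 128.] T [[64.  27.6]]
```

View pics/w12.png

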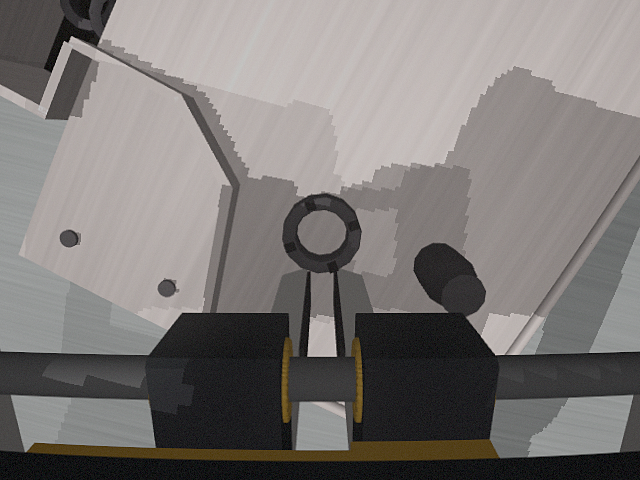

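Ring3 is seated at (321,232), and the cap at (448,278) is clear of the fingers.

Call:
jog_arm:
  motion:
    - [[0.6,0.1,0.0],0.02,-0.78]
    - [[1.2,0.2,0.0],0.05,-0.78]
    - [[1.8,0.3,0.0],0.09,-0.78]
    - [[2.4,0.4,0.0],0.14,-0.78]
    - [[3.0,0.5,0.0],0.2,-0.78]
    - [[3.6,0.7,0.0],0.27,-0.78]
    - [[4.2,0.8,0.0],0.35,-0.78]
    - [[4.8,1.0,0.0],0.44,-0.78]

```text
t: 15.33
ee_pos: [0.5334, 0.0563, 0.1757]
eef_rot: [-0.239, -0.665, -0.239, 0.665]
wrist_force: [0.1, 0.3, 0.7]
grip_width: 0.0106
```

Call:
jog_arm:
  motion:
    - [[0.6,0.2,0.0],0.1,-0.78]
    - [[1.2,0.5,0.0],0.19,-0.78]
    - [[1.7,0.8,0.0],0.29,-0.78]
    - [[2.2,1.2,0.0],0.38,-0.78]
    - [[2.7,1.6,0.0],0.47,-0.78]
    - [[3.1,2.1,0.0],0.54,-0.78]
    - [[3.4,2.6,0.0],0.61,-0.78]
    - [[3.6,3.2,0.0],0.63,-0.78]

```text
t: 16.0
ee_pos: [0.5694, 0.0885, 0.1756]
eef_rot: [-0.433, -0.559, -0.433, 0.559]
wrist_force: [-1.2, 0.2, 0.0]
grip_width: 0.0101
```

```bash
python3 look.py 13; python3 -c "
from wr import *
f=rings(save='pics/w13.png')"
```

```text
t 16.1 ee [0.5693 0.0891 0.1756] tray [[-24.4  -0. ]] h -0.004 grip 0.01028989529646953 F [ 0.6 -0.2 -0.9]
px [322. 244.] ax [ 73. 111.] T [[-3.  -0.2]]
```

View pics/w13.png

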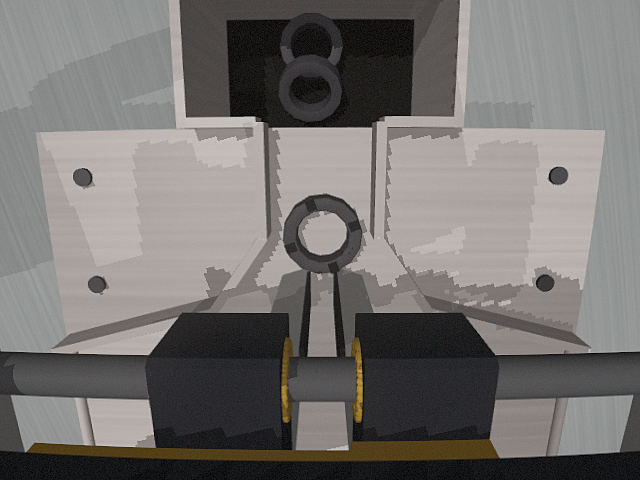

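Ring3 is centred at the mouth, at (322,233), with two rings already in the slot.

Call:
jog_arm:
  motion:
    - [[0.1,0.6,0.0],0,-0.78]
    - [[0.3,1.2,0.0],0,-0.78]
    - [[0.4,1.7,0.0],0,-0.78]
    - [[0.6,2.3,0.0],0,-0.78]
    - [[0.7,2.9,0.0],0,-0.78]
    - [[0.9,3.5,0.0],0,-0.78]
    - [[1.0,4.0,0.0],0,-0.78]
    - [[1.2,4.6,0.0],0,-0.78]

```text
t: 16.82
ee_pos: [0.5811, 0.135, 0.1757]
eef_rot: [-0.432, -0.559, -0.432, 0.56]
wrist_force: [-0.1, 0.1, -0.7]
grip_width: 0.0106
```

Call:
jog_arm:
  motion:
    - [[0.1,0.6,0.0],0,-0.78]
    - [[0.3,1.2,0.0],0,-0.78]
    - [[0.3,1.2,0.0],0,-0.78]
    - [[0.3,1.2,0.0],0,-0.78]
    - [[0.3,1.2,0.0],0,-0.78]
    - [[0.3,1.2,0.0],0,-0.78]
    - [[0.3,1.2,0.0],0,-0.78]
    - [[0.3,1.2,0.0],0,-0.78]

```text
t: 17.48
ee_pos: [0.584, 0.1461, 0.1757]
eef_rot: [0.432, 0.56, 0.432, -0.56]
wrist_force: [0.4, -0.1, 1.0]
grip_width: 0.0099
```

```bash
python3 look.py 14; python3 -c "
from wr import *
f=rings(save='pics/w14.png')"
```

```text
t 17.5833 ee [0.584  0.1462 0.1757] tray [[34.5 -0.2]] h -0.005 grip 0.010228142014393522 F [-0.6  0.6 -0.3]
px [144. 241.] ax [ 30. 104.] T [[57.3 77.3]]
px [497. 240.] ax [ 31. 106.] T [[ 57.3 -76.5]]
```

View pics/w14.png

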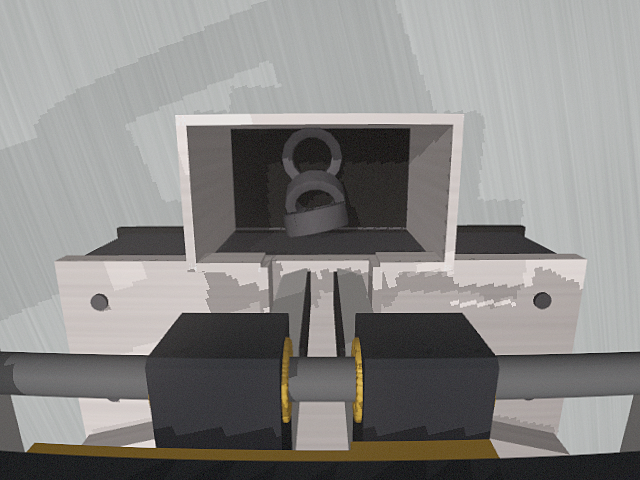

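All three rings are in the slot. The third leans on the others at about (316,205). Retreating straight up, then checking.

Call:
jog_arm:
  motion:
    - [[0,0,2],0,-0.78]
    - [[0,0,4],0,-0.78]
    - [[0,0,7],0,-0.78]
    - [[0,0,10],0,-0.78]
    - [[0,0,12],0,-0.78]
    - [[-3,3,12],0,-0.78]
    - [[-6,6,12],0,-0.78]
    - [[-9,9,12],0,-0.78]

```text
t: 18.3
ee_pos: [0.4951, 0.2351, 0.2964]
eef_rot: [0.432, 0.561, 0.432, -0.559]
wrist_force: [-0.1, 1.0, -0.5]
grip_width: 0.0099
```

Call:
jog_arm:
  motion:
    - [[-3,3,0],0,-0.78]
    - [[-6,6,0],0,-0.78]
    - [[-9,9,0],0,-0.78]
    - [[-12,12,0],0,-0.78]
    - [[-14,14,0],0,-0.78]
    - [[-14,14,0],0,-0.78]
    - [[-14,14,0],0,-0.78]
    - [[-14,14,0],0,-0.78]

```text
t: 18.97
ee_pos: [0.356, 0.3745, 0.2957]
eef_rot: [0.433, 0.56, 0.432, -0.559]
wrist_force: [0.3, -1.0, -0.2]
grip_width: 0.0103
```

Run:
```python
from plant import *
import cv2,numpy as np,pickle
a=[];b=[]
for i in range(2):
  t=grab_frame("top")["color"][:,:,::-1];s=grab_frame("scene")["color"][:,:,::-1]
  a.append(t);b.append(s)
o=np.hstack([cv2.resize(t[165:325,200:370],(400,376)),cv2.resize(s[180:350,265:450],(400,376))])
cv2.imwrite("pics/end.png",o);cv2.imwrite("pics/endtop.png",t)
from h import *
for f0,n in((pickle.load(open("pics/top0.pkl","rb")),t),(pickle.load(open("pics/scene0.pkl","rb")),s)):
  d=cv2.absdiff(f0["color"][:,:,::-1],n).max(2);
  print([(nm,int(d[y-18:y+18,x-18:x+18].max())) for nm,x,y in ((("cap",315,267),("bottle",487,238),("wrench",171,242)) if n is t else (("cap",354,220),("bottle",194,158),("wrench",482,375)))])
print(sense()["t"],int(cv2.absdiff(a[0],a[1])[200:260,210:260].max()))
```

```text
[('cap', 118), ('bottle', 7), ('wrench', 6)]
[('cap', 125), ('bottle', 3), ('wrench', 2)]
19.1667 17
```

View pics/end.png

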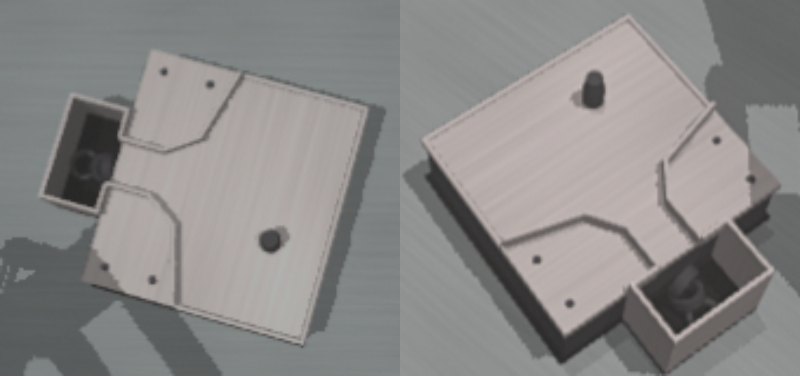

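View pics/endtop.png

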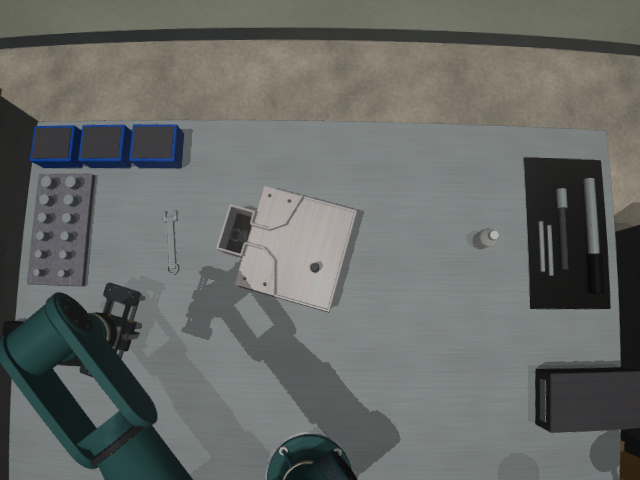

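The end pictures show an empty deck except for the cap nut standing at its old pixel, (315,267) in the top view. The rings are in the slot, and the bottle and wrench are unchanged. The large "cap" pixel difference probably comes from its window, which also took in ring3's old place. I'll confirm with a tighter window before handing in.

Run:
```python
from plant import *
from h import *
for nm,x,y in(("top",315,267),("scene",354,220)):
  f0=pickle.load(open(f"pics/{nm}0.pkl","rb"))["color"];f=grab_frame(nm)["color"]
  print(nm,int(cv2.absdiff(f0,f)[y-9:y+10,x-6:x+7].max()))
print(sense()["t"]);print(hand_in())
```

```text
top 7
scene 3
19.2667
the job is handed in; nothing more can be done
None
```

All three ring nuts are in the collecting slot and the job is handed in at t ≈ 19.3 s. I pushed them one at a time through the gate, cradled between the fingertips held about 10 mm apart. The order was ring2, ring1, ring3, and the wrist pictures after each push showed that ring down in the slot before I started the next.

**Rings:** the last pictures show the deck empty except for the cap nut, with the rings well below the deck in the slot. The third ring leans on the other two instead of lying flat. Two pictures taken about 0.1 s apart differed by at most 17 grey levels around the slot. That suggests the rings were at rest, but I did not measure their speed.

**Cap nut, bottle and wrench:** the bottle and wrench matched the first pictures to within 7 grey levels. My first check of the cap nut failed, with a difference of 118–125, because its window also covered ring3's old place. A tighter window gave 7 or less in both cameras, so the cap nut has not moved.

**Robot:** the arm ended clear of everything, and the wrist force stayed around 1 N in every reading I took.

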